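# Clamp a strip in the mitre jig and hold it down

## Task

Get the wooden strip ready for sawing: slide the blue hold-down along its rail, with its red knob left up, until it clicks over the detent and sits fully home against the end stop. Then press the red knob down with the fingers by about 20 mm, until the middle of the green band on its stem is level with the top of the blue arm, so that the rubber foot clamps the strip in the yellow channel, and finish with the knob still held there, neither let go nor pushed on to the bottom. Leave the screwdriver, the tape measure and the wooden offcut where they lie.

Things in the scene. Friction and masses are not known exactly. Their poses are not given: they have to be found in the camera images.
- jig: the mitre jig, fixed to the bench: plywood board 150 (x) x 400 (y) x 18 thick, origin at the centre of its underside on the bench top, z up. It carries a yellow mitre box and an aluminium rail along y (40 wide, centred at x +35, top 50 above the bench) with a dark steel end stop at y +73, 80 above the bench. The blue hold-down carriage slides on the rail towards jig +y
- channel (a point): centre of the floor of the yellow mitre box's channel, at jig x -30, y +95, 28 above the bench. The channel runs along jig y for 190 mm, 40 wide inside, walls 6 thick with tops 58 above the bench
- carriage (a joint): travel of the blue carriage along jig +y, m: starts in 0 to 0.06; 0.12 is fully home at the end stop. It rubs with 1.5 N. A sprung ball must be overrun between about 0.106 and 0.115 (up to about 8 N along the rail; a weaker push stops short), then the carriage snaps on to 0.12 and the ball keeps it there. At value v the knob's axis is at jig x -30 mm, y -85 mm + v
- tab_top (a point): centre of the top of the black push tab standing on the carriage: 36 wide (jig x) x 10 thick (jig y), from 73 up to 150 above the bench. It is 65 in +x and 80 in -y of the knob axis (jig directions). Push it from its -y side towards jig +y, or pinch it
- stem_guide (a point): centre line of the plunger at the top face of the carriage's blue arm, 115 above the bench. The arm is 44 wide (jig y) and runs from 22 in -x to 83 in +x of this point, 20 thick. The plunger's steel stem (10 across) enters it here
- plunger (a joint): how far the red knob is pressed down, m: 0 at rest, 0.028 at the bottom stop. It springs back up when let go. The foot meets the strip at 0.012; holding 0.020 takes about 15 N, the bottom about 25 N. A green band on the stem, 17 to 23 mm above the arm's top face at rest, goes down into the arm; its middle is level with the arm's top face at 0.020
- knob: red round palm knob on the plunger: 40 across, 22 high, flat top; origin at the centre of its underside, 148 above the bench at rest; moves with the carriage and down with the plunger
- knob_top (a point): centre of the red knob's flat top, 170 above the bench at rest
- foot: black rubber foot of the hold-down, under the knob, 22 across, 10 thick, origin at the centre of its underside, 60 above the bench at rest. It is sprung on the plunger (1 N preload, then 1 N per mm, up to 16 mm), so the force on the strip grows as the knob goes on down
- strip: loose pale wooden strip 30 (x) x 240 (y) x 20 tall lying in the yellow channel, its top 48 above the bench; origin at the centre of its underside
- screwdriver: orange-handled screwdriver lying on the bench; a bystander
- tape: yellow tape measure, 70 x 38 x 65 tall (mm); a bystander, origin under its centre
- offcut: brown wooden offcut block, 34 x 45 x 22 tall, loose on the jig's board, below the path of the hold-down's foot (mm); a bystander, origin under its centre
There are look-alikes about, which are no part of the job. What is shaped like the strip but purple is not meant.

How it is judged:
By the outcome, as a careful person would: the job done as asked, in the order asked, and still so for the second after the job is handed in, while the arm keeps its last pose, push and grip.
It also fails if it takes over 38 s, if anything falls off the work surface, if the arm or the gripper's body presses on something with over 40 N, if the wrist force passes 120 N, or if a joint passes its speed limit or range.

## Robot

A 7-joint arm with a two-finger parallel gripper is mounted at the origin on the work surface. World frame = base frame: x ahead of the robot, y to its left, z up, the work surface at z = 0. Lengths are in m, angles in rad, forces in N, time in s.
With the tool pointing down it reaches from about 0.4 to 0.85 m from the base axis. Payload 4.5 kg.
Tool frame: the origin (TCP) lies midway between the tips of the shut fingers; the grasp point (between the pads) lies 19 mm behind it; z points along the fingers, y is the line along which they close (so a half turn about z gives the same grasp; the last joint's range is limited). The gripper opens to 88 mm and grips with 3 to 60 N. Pads are 18 mm wide; open, the fingers measure 123 mm over their backs; the gripper's body (75 mm by 187 mm) begins 45 mm behind the grasp point.
Start: joints at [1.269, 0.689, -0.195, 1.565, 0.157, 0.902, -0.215], TCP at [0.206, -0.59, 0.239] pointing down, gripper open.
Joint ranges: [-3.01, 3.01], [-0.46, 2.08], [-1.47, 1.51], [0.13, 2.56], [-1, 4.14], [0.04, 2.09], [-2.66, 2.66]. Speed limits (rad/s): [2.57, 2.57, 3.14, 3.14, 3.14, 3.14, 3.14].

## Interface

Orientations are given as a unit quaternion [x, y, z, w].
In Python, from plant import r gives the robot as it stands.
- The arm moves only by the tool move_arm, never from a script. Its argument "targets" is a list that holds one entry, the list of rows, each a list of 7 numbers: the opening, from 0 (shut) to 1 (fully open), then the shift along the tool's x, y, z in mm, then the turn, a rotation vector about the tool's x, y, z in degrees. In form: [[[claw, dx, dy, dz, ax, ay, az], ...]]. A call has 1 to 10 rows; each row is the pose to reach, as a shift and turn from the pose commanded when the call began, along the tool's axes at that moment; what a row does not reach only later rows make up. A row lasts 1/8 s, in which the tool goes at most 62.5 mm and 10.7 degrees, less where a joint would pass 70% of its speed; a pose out of reach is approached as far as the arm can. A call with a gripper value outside its range is refused whole. The fingers move at their own pace and stop on an object; "newtons" is the grip in N (left out, the last holds). Time passes only in rows, so rows that repeat a pose let the fingers close. It gives the time, the measured TCP pose, the force, the opening and the grip force at its end, in the units of the state.
- r.get_state(): the state, without advancing time (a new reading comes with each control period).
- r.snapshot(name): name is "side" or "top" or "wrist"; returns the picture (420x560x3 uint8, red, green, blue); there is no depth.
- r.camera_info(name): a dict with "fx", "fy", "cx", "cy" (pixels), "R" (3x3) and "t" (3): a world point X has camera coordinates R X + t. Camera axes: x right, y down, z forward; pixel columns grow to the right and rows downward; lengths in m; the calibration is good to about 2 mm. A picture is of the moment at which its call begins: read the wrist's pose just before it. camera_info takes no time and is no camera call; for the wrist camera it gives the pose at the moment of the call.
- r.finish_job(): hands the job in; it is judged then, once.
The state is a dict: "clock": time; "q": joint angles; "qd": joint speeds; "joint_torque": joint torques, N m; "tool_pos": TCP position; "eef_rot": TCP orientation; "contact_force": force on the tool from outside, world axes, zero at the start; "moment": the same for the moment, N m; "opening": opening from 0.0 (shut) to 1.0 (fully open); "finger_force": force on a finger pad.
Only numpy, scipy, OpenCV 4.12 (cv2) and the standard library are available. Lean on these libraries where they do the work, as an engineer would, in place of code of your own. Each camera call takes 0.05 s, during which the arm holds its last target. There are 200 camera calls.

## Working session

There is one attempt and no reset: what is moved stays moved. The work goes in short steps, Python scripts to look and compute and a tool call to move; the robot and the scene stay as the last step left them, time stands still between calls to the robot, and variables do not carry over. Pictures are saved under pics/ and viewed, at most 10 in all, crops included, and the job is handed in when it is done.

Besides the shell and the picture viewer there is one more tool, called after "Request:" in YAML: its name, and indented under it one key for each argument. move_arm: Moves the arm, as the interface text tells. Its arguments: {"type":"object","properties":{"targets":{"type":"array","items":{"type":"array","items":{"type":"array","items":{"type":"number"}}}},"newtons":{"type":"number"}},"required":["targets"]}

```bash
mkdir -p pics; python3 - <<'E'
from plant import r
import cv2,numpy as np
a=[]
for n in("top","side"):
    i=r.snapshot(n);cv2.imwrite(f"pics/{n}0.png",i[:,:,::-1]);c=r.camera_info(n);print(n,c)
s=r.get_state();print(s)
E
```

```text
top {'fx': 442.7707319062048, 'fy': 442.7707319062048, 'cx': 278.77937378374975, 'cy': 206.79474062498127, 'R': array([[-0.02292114, -0.99954263,  0.01972669],
       [-0.99558574,  0.02102516, -0.0914712 ],
       [ 0.0910146 , -0.02173623, -0.99561231]]), 't': array([0.01361474, 0.44304297, 1.21105831])}
side {'fx': 489.8703068787926, 'fy': 489.8703068787926, 'cx': 280.51875155549334, 'cy': 218.9071671072386, 'R': array([[-0.691303  , -0.72244695, -0.0130598 ],
       [-0.40347965,  0.4009538 , -0.82245986],
       [ 0.59942   , -0.56329961, -0.56867321]]), 't': array([0.29186916, 0.28766828, 1.12375728])}
{'clock': 0.1, 'q': array([ 1.26877546,  0.6899091 , -0.19452033,  1.56618464,  0.15732461,
        0.90252169, -0.21508649]), 'qd': array([-0.00040234, -0.00252124, -0.00025325, -0.00310381,  0.0009671 ,
        0.00066542,  0.00093243]), 'joint_torque': array([-3.48417969e-03, -5.28503072e+01, -1.27161350e+00, -1.53837025e+01,
       -5.25636482e-02,  1.99456794e-03,  7.34083505e-05]), 'tool_pos': array([ 0.20573811, -0.58958792,  0.2379994 ]), 'eef_rot': array([ 9.85927576e-01,  1.67171024e-01, -2.03571282e-04, -7.88918469e-04]), 'contact_force': array([ 0.22029462,  0.20299091, -0.95083839]), 'moment': array([-0.01203422, -0.05357579, -0.02738938]), 'finger_force': 0.0, 'opening': 0.9971174654777292}
```

View pics/top0.png

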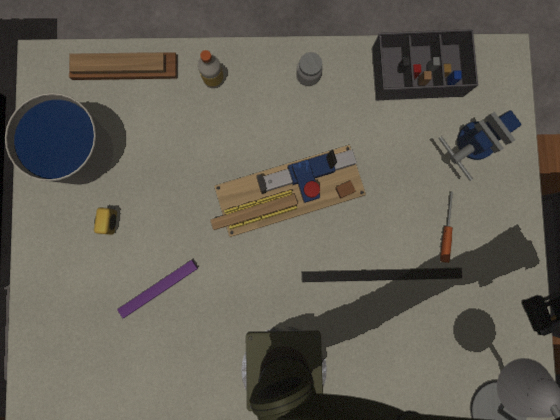

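View pics/side0.png

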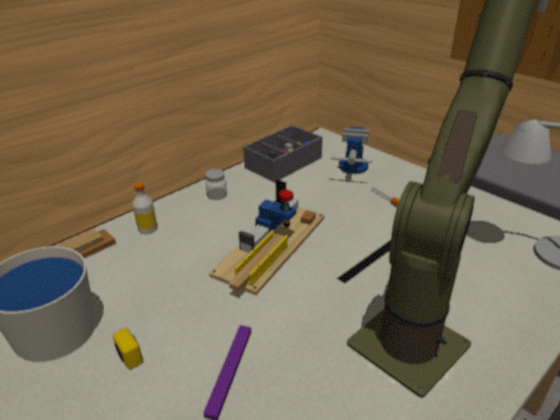

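The purple bar at top (158,288) is the look-alike. The real strip is the pale one in the yellow channel at top (255,210). The jig lies with its +y towards image left, slightly down. I'll enlarge the jig in both views to pick points.

```bash
python3 - <<'E'
import cv2,numpy as np
t=cv2.imread("pics/top0.png")[140:245,205:375];s=cv2.imread("pics/side0.png")[170:295,205:335]
t=cv2.resize(t,None,fx=4.7,fy=4.7,interpolation=3);s=cv2.resize(s,None,fx=4.7,fy=4.7,interpolation=3)
cv2.imwrite("pics/tc.png",cv2.convertScaleAbs(t,alpha=1.6));cv2.imwrite("pics/sc.png",cv2.convertScaleAbs(s,alpha=1.6))
E
```

```text
(no output)
```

View pics/tc.png

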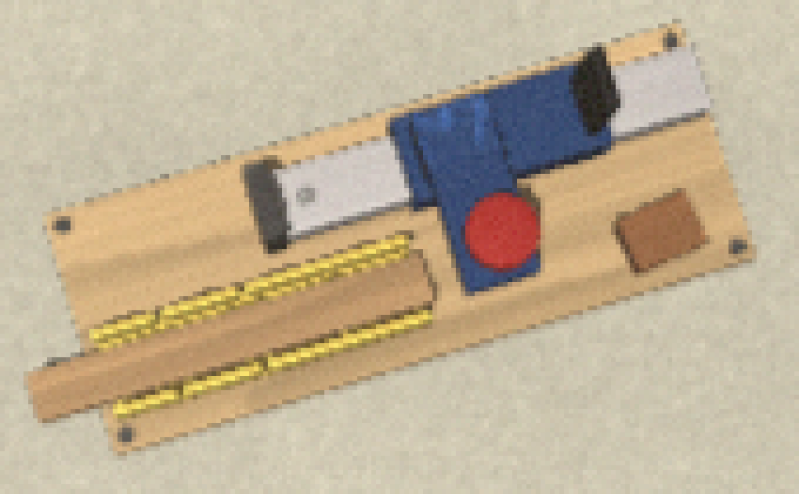

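View pics/sc.png

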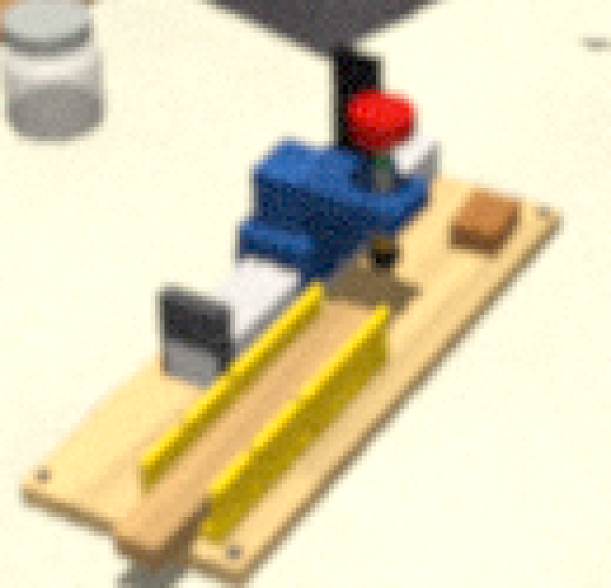

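```bash
cat > h.py <<'E'
import numpy as np
from plant import r
from scipy.spatial.transform import Rotation as Ro
def proj(c,X):
    p=np.asarray(X)@c["R"].T+c["t"]; return np.c_[c["fx"]*p[:,0]/p[:,2]+c["cx"],c["fy"]*p[:,1]/p[:,2]+c["cy"]]
def world(j,P):
    P=np.atleast_2d(np.asarray(P,float)); return np.c_[Ro.from_euler('z',j[2]).apply(P)[:,:2]+j[:2],P[:,2]]
def delta(tgt,yaw):
    "tool shift mm, turn deg, to reach world TCP tgt with tool down, tool x at yaw"
    s=r.get_state();R=Ro.from_quat(s["eef_rot"]);G=Ro.from_euler('z',yaw)*Ro.from_euler('x',np.pi)
    return np.round(R.inv().apply(tgt-s["tool_pos"])*1e3,1),np.round((R.inv()*G).as_rotvec(degrees=True),2)
E
cat > fit.py <<'E'
from h import *
from scipy.optimize import least_squares
import cv2
ct,cs=r.camera_info("top"),r.camera_info("side")
def pts(v): return (
 np.array([[75,200,18],[75,-200,18],[-75,-200,18],[-75,200,18],[-30,-85+v,170]])/1e3,
 np.array([[75,200,18],[-75,-200,18],[-75,200,18],[-30,-85+v,170]])/1e3)
ot=(np.array([[48,213],[682,20],[755,255],[118,452],[503,228]])+.5)/4.7-.5+[205,140]
os_=(np.array([[25,490],[560,215],[245,575],[382,103]])+.5)/4.7-.5+[205,170]
f=lambda p:np.r_[(proj(ct,world(p,pts(p[3]*1e3)[0]))-ot).ravel(),(proj(cs,world(p,pts(p[3]*1e3)[1]))-os_).ravel()]
s=least_squares(f,[.45,-.05,.25,.03],loss='soft_l1');p=s.x
print(p,np.round(s.fun,1))
np.save("jig.npy",p);v=p[3]*1e3
for n,c in(("top",ct),("side",cs)):
    P=np.array([[-30+65+a,-165+v+b,150] for a in(-18,18) for b in(-5,5)]+[[35+a,73,80] for a in(-20,20)])/1e3
    print(n,np.round((proj(c,world(p,P))-([205,140] if n=="top" else [205,170]))*4.7))
R=proj(ct,world(p,[[-.03,-.085+p[3],.17]]));print(R)
tab=world(p,[[.035,-.165+p[3],.15]])[0];print("tab",tab,"knob",world(p,[[-.03,.035,.17]]))
# hover: 45 behind tab contact side, z .24 ; 
for off,z in((-.05,.24),(-.05,.125)): print(off,z,delta(world(p,[[.035,-.165+p[3]+off,z]])[0],p[2]))
E
python3 fit.py
```

```text
[ 0.49116323 -0.02891956  0.28411622  0.04595286] [-1.2  0.5 -0.5 -0.4  0.9 -0.2 -0.3  1.   0.1  0.2 -1.  -2.   0.8 -1.5
 -0.5 -1.3  0.6  0.9]
top [[622. 102.]
 [604. 107.]
 [601.  39.]
 [583.  44.]
 [274. 232.]
 [253. 165.]]
side [[384.  51.]
 [377.  59.]
 [335.  38.]
 [327.  45.]
 [222. 306.]
 [165. 286.]]
[[311.74578592 188.33343122]]
tab [ 0.55813009 -0.13338325  0.15      ] knob [[ 0.45255512 -0.00373199  0.17      ]]
-0.05 0.24 (array([ 480.5, -264.6,   -1.6]), array([-0.09,  0.01,  2.97]))
-0.05 0.125 (array([ 480.5, -264.4,  113.4]), array([-0.09,  0.01,  2.97]))
```

The fit agrees with the picked points to within about 1–2 px, so I'll go to hover behind the tab with the fingers shut.

Request:
move_arm:
  targets:
    - [[0, 50, -28, 0, 0, 0, 0], [0, 105, -58, 0, 0, 0, 1], [0, 160, -88, 0, 0, 0, 2], [0, 220, -120, 0, 0, 0, 3], [0, 275, -151, 0, 0, 0, 3], [0, 330, -182, 0, 0, 0, 3], [0, 385, -212, 0, 0, 0, 3], [0, 440, -242, 0, 0, 0, 3], [0, 480, -265, 0, 0, 0, 3], [0, 480, -265, 0, 0, 0, 3]]
  newtons: 20

```text
clock: 1.35
tool_pos: [0.5749, -0.1754, 0.2382]
eef_rot: [0.989, 0.146, 0.001, -0.002]
contact_force: [-0.1, -0.8, 0.1]
opening: 0.006
finger_force: 0.0
```

```bash
python3 - <<'E'
from h import *
import cv2
p=np.load("jig.npy")
i=r.snapshot("side");cv2.imwrite("pics/s1.png",i[:,:,::-1])
c=r.camera_info("wrist");j=r.snapshot("wrist");cv2.imwrite("pics/w1.png",j[:,:,::-1])
v=p[3]
P=world(p,[[.035+a,-.165+v+b,.15] for a in(-.018,.018) for b in(-.005,.005)]+[[-.03,-.085+v,.17],[.075,-.2,.018],[-.075,-.2,.018]])
print(np.round(proj(c,P)));s=r.get_state();print(s["clock"],s["tool_pos"],s["opening"],s["contact_force"])
print(delta(world(p,[[.035,-.165+v-.04,.125]])[0],p[2]))
E
```

```text
[[229. 233.]
 [217. 233.]
 [227. 191.]
 [214. 191.]
 [123. 296.]
 [310. 144.]
 [306. 259.]]
1.45 [ 0.57146812 -0.18148815  0.23818326] 0.0017416703447686096 [-0.49006446 -0.64542615  0.16389885]
(array([  0.9,  -9.9, 113.2]), array([-0.  ,  0.08,  0.03]))
```

View pics/w1.png

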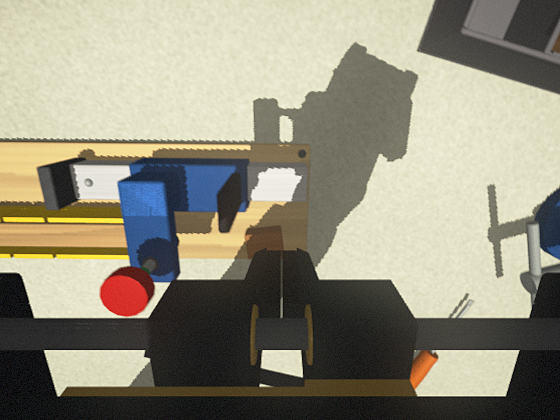

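The wrist view shows the tab's near corner at (228,231), where (229,233) was predicted. The knob is at about (126,292), predicted (123,296). I'll descend and start pushing.

Request:
move_arm:
  targets:
    - [[0, 1, 0, 40, 0, 0, 0], [0, 1, 0, 80, 0, 0, 0], [0, 1, 0, 113, 0, 0, 0], [0, 1, 0, 113, 0, 0, 0], [0, 1, -12, 113, 0, 0, 0], [0, 1, -24, 113, 0, 0, 0], [0, 1, -34, 113, 0, 0, 0], [0, 1, -44, 113, 0, 0, 0], [0, 1, -54, 113, 0, 0, 0], [0, 1, -64, 113, 0, 0, 0]]

```text
clock: 2.7
tool_pos: [0.5552, -0.1195, 0.126]
eef_rot: [0.99, 0.141, 0.001, 0.0]
contact_force: [2.3, -2.0, 0.8]
opening: 0.006
finger_force: 1.2
```

```bash
python3 - <<'E'
from h import *
import cv2
p=np.load("jig.npy");s=r.get_state()
print(s["clock"],s["contact_force"],Ro.from_euler('z',-p[2]).apply(s["tool_pos"]-[p[0],p[1],0]),delta(world(p,[[.035,-.045-.0225,.125]])[0],p[2]))
E
```

```text
2.7 [ 2.31867871 -1.95730867  0.80763671] [ 0.03612789 -0.10490135  0.12599644] (array([ -1.2, -37.4,   1. ]), array([ 0.04, -0.06, -0.04]))
```

Request:
move_arm:
  targets:
    - [[0, 0, -8, 0, 0, 0, 0], [0, 0, -16, 0, 0, 0, 0], [0, 0, -22, 0, 0, 0, 0], [0, 0, -27, 0, 0, 0, 0], [0, 0, -31, 0, 0, 0, 0], [0, 0, -34, 0, 0, 0, 0], [0, 0, -36, 0, 0, 0, 0], [0, 0, -36, 0, 0, 0, 0]]

```text
clock: 3.7
tool_pos: [0.5469, -0.0927, 0.1259]
eef_rot: [0.99, 0.138, 0.002, 0.005]
contact_force: [7.9, -14.5, -4.4]
opening: 0.003
finger_force: 7.7
```

```bash
python3 - <<'E'
from h import *
import cv2
p=np.load("jig.npy");s=r.get_state()
print(s["clock"],Ro.from_euler('z',-p[2]).apply(s["contact_force"]),Ro.from_euler('z',-p[2]).apply(s["tool_pos"]-[p[0],p[1],0]))
E
```

```text
3.7 [  3.55106298 -16.1938513   -4.3983806 ] [ 0.03567658 -0.07681138  0.12592018]
```

```bash
python3 - <<'E'
from h import *
import cv2
p=np.load("jig.npy")
i=r.snapshot("side");s=r.get_state()
print(s["clock"],Ro.from_euler('z',-p[2]).apply(s["contact_force"]),Ro.from_euler('z',-p[2]).apply(s["tool_pos"]-[p[0],p[1],0]))
t=r.snapshot("top")
a=cv2.resize(i[170:290,205:335],None,fx=4,fy=4,interpolation=3);b=cv2.resize(t[140:260,225:305],None,fx=4,fy=4,interpolation=3)
cv2.imwrite("pics/c2.png",cv2.convertScaleAbs(np.hstack([a,b[:480]])[:,:,::-1][:,:800],alpha=1.6))
E
```

```text
3.75 [  2.34074988 -15.6260502   -3.83578704] [ 0.03568574 -0.0767845   0.12590544]
```

View pics/c2.png

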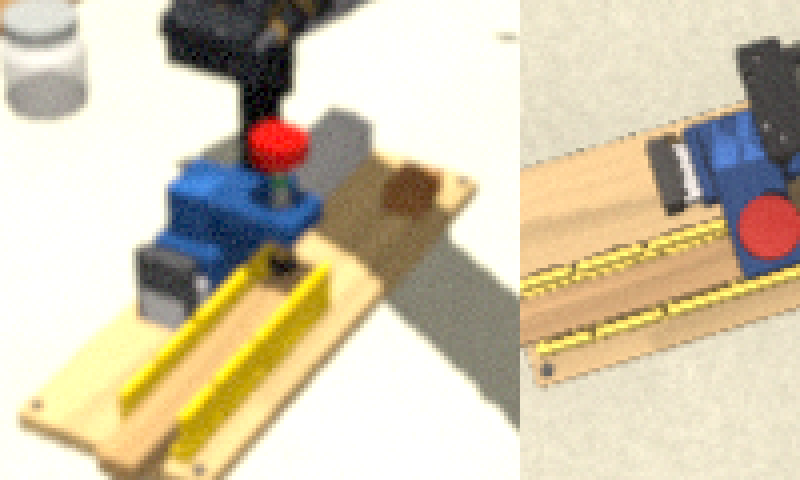

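There is still a gap of about 10 mm of rail between the carriage and the stop (crop 685,175), so it sits on the detent. I'll push on gently.

Request:
move_arm:
  targets:
    - [[0, 0, -2, 0, 0, 0, 0], [0, 0, -4, 0, 0, 0, 0], [0, 0, -6, 0, 0, 0, 0], [0, 0, -8, 0, 0, 0, 0], [0, 0, -8, 0, 0, 0, 0]]

```text
clock: 4.42
tool_pos: [0.5435, -0.0818, 0.1258]
eef_rot: [0.99, 0.14, 0.001, 0.003]
contact_force: [3.6, -10.1, -2.9]
opening: 0.008
finger_force: 5.3
```

```bash
cat > st.py <<'E'
from h import *
p=np.load("jig.npy");s=r.get_state();J=Ro.from_euler('z',-p[2])
print(s["clock"],J.apply(s["contact_force"]).round(1),J.apply(s["tool_pos"]-[p[0],p[1],0]).round(4))
E
python3 st.py
```

```text
4.425 [  0.6 -10.7  -2.9] [ 0.0354 -0.0655  0.1258]
```

Request:
move_arm:
  targets:
    - [[0, 0, -3, 0, 0, 0, 0], [0, 0, -3, 0, 0, 0, 0]]

```text
clock: 4.68
tool_pos: [0.5434, -0.0818, 0.1258]
eef_rot: [0.99, 0.138, 0.001, 0.004]
contact_force: [5.8, -15.0, -3.3]
opening: 0.005
finger_force: 8.0
```

```bash
python3 st.py
```

```text
4.675 [  1.4 -16.   -3.3] [ 0.0354 -0.0654  0.1258]
```

The force rose without any motion, so the carriage is home. I'll retreat, lift and hover over the knob.

Request:
move_arm:
  targets:
    - [[0, 0, 10, 0, 0, 0, 0], [0, 0, 25, 0, 0, 0, 0], [0, 0, 25, -45, 0, 0, 0], [0, 0, 25, -90, 0, 0, 0], [0, -20, -15, -90, 0, 0, 0], [0, -45, -55, -90, 0, 0, 0], [0, -65, -94, -90, 0, 0, 0], [0, -65, -94, -90, 0, 0, 0], [0, -65, -94, -90, 0, 0, 0]]

```text
clock: 5.8
tool_pos: [0.4536, -0.0031, 0.2158]
eef_rot: [0.99, 0.141, 0.0, 0.0]
contact_force: [0.0, -0.1, 0.1]
opening: 0.005
finger_force: 0.0
```

```bash
python3 st.py; python3 - <<'E'
from h import *
import cv2
p=np.load("jig.npy");print(delta(world(p,[[-.03,.036,.175]])[0],p[2]))
i=r.snapshot("side");t=r.snapshot("top")
a=cv2.resize(i[170:290,205:305],None,fx=5,fy=5,interpolation=3);b=cv2.resize(t[140:260,245:305],None,fx=5,fy=5,interpolation=3)
cv2.imwrite("pics/c3.png",cv2.convertScaleAbs(np.hstack([a,b])[:,:,::-1],alpha=1.6))
E
```

```text
5.8 [-0.  -0.1  0.1] [-0.0288  0.0353  0.2158]
(array([-1.2, -0.7, 40.8]), array([ 0.01, -0.03, -0.03]))
```

View pics/c3.png

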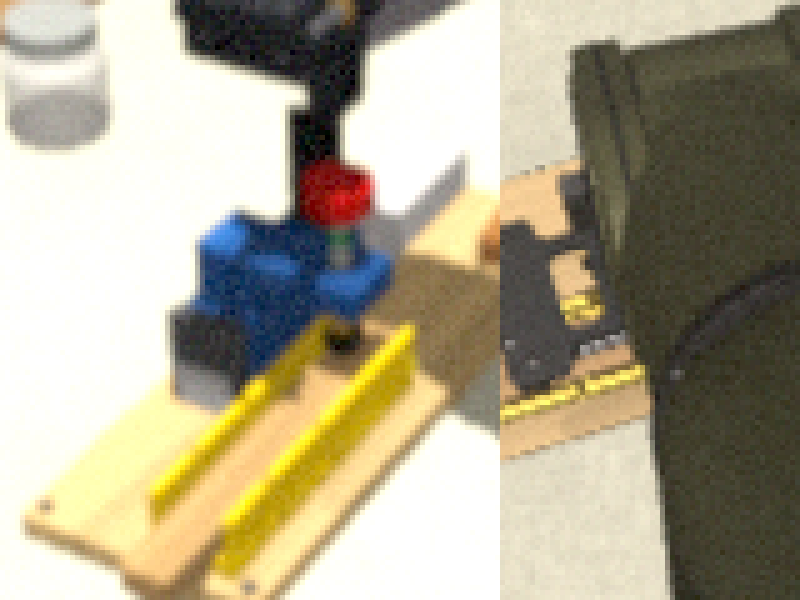

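The carriage now touches the stop (crop 240,350), the knob is up with the green band visible at (342,240), and the fingers are above it. Next I'll descend to light contact.

Request:
move_arm:
  targets:
    - [[0, -1, -1, 25, 0, 0, 0], [0, -1, -1, 40, 0, 0, 0], [0, -1, -1, 45, 0, 0, 0], [0, -1, -1, 49, 0, 0, 0], [0, -1, -1, 49, 0, 0, 0]]

```text
clock: 6.52
tool_pos: [0.4519, -0.0029, 0.1669]
eef_rot: [0.99, 0.141, 0.0, 0.0]
contact_force: [0.1, -1.3, 2.7]
opening: 0.007
finger_force: 1.4
```

```bash
python3 st.py
```

```text
6.525 [-0.2 -1.3  2.7] [-0.0304  0.036   0.1669]
```

Request:
move_arm:
  targets:
    - [[0, 0, 0, 4, 0, 0, 0], [0, 0, 0, 8, 0, 0, 0], [0, 0, 0, 12, 0, 0, 0], [0, 0, 0, 15, 0, 0, 0], [0, 0, 0, 16, 0, 0, 0], [0, 0, 0, 16, 0, 0, 0]]

```text
clock: 7.28
tool_pos: [0.4522, -0.0026, 0.1514]
eef_rot: [0.99, 0.141, 0.001, 0.0]
contact_force: [-1.7, -2.5, 14.1]
opening: 0.004
finger_force: 7.1
```

```bash
python3 st.py
```

```text
7.275 [-2.3 -1.9 14.1] [-0.03    0.0362  0.1514]
```

Request:
move_arm:
  targets:
    - [[0, 0, 0, 1, 0, 0, 0], [0, 0, 0, 1.5, 0, 0, 0], [0, 0, 0, 1.5, 0, 0, 0], [0, 0, 0, 1.5, 0, 0, 0]]

```text
clock: 7.78
tool_pos: [0.4522, -0.0026, 0.1501]
eef_rot: [0.99, 0.141, 0.001, 0.0]
contact_force: [-1.9, -3.5, 14.6]
opening: 0.007
finger_force: 7.8
```

```bash
python3 st.py; python3 - <<'E'
from h import *
import cv2
i=r.snapshot("side")
cv2.imwrite("pics/c4.png",cv2.convertScaleAbs(cv2.resize(i[190:250,240:300],None,fx=9,fy=9,interpolation=3)[:,:,::-1],alpha=1.6))
E
```

```text
7.775 [-2.8 -2.8 14.6] [-0.03    0.0362  0.1501]
```

View pics/c4.png

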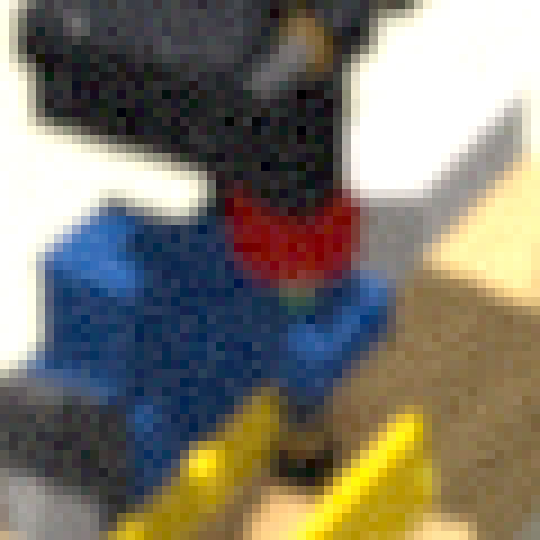

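The knob is pressed to 150 mm, which is 20 mm down, at about 15 N. A sliver of the green band still shows at (295,297), right at the arm's top, and the foot is on the strip. Handing in.

```bash
python3 -c "
from plant import r
print(r.finish_job())"
```

```text
the job is handed in; nothing more can be done
None
```

The job is handed in: the hold-down is home against the end stop, and the red knob is held about 20 mm down at roughly 15 N, clamping the strip; the screwdriver, tape measure and offcut were not touched.

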